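# Lock the battery cover of the cold-room alarm

## Task

The cover of the cold-room alarm unit has one of its two slotted fasteners still open: with the red flat-bladed key, press that fastener in against its spring, turn it a quarter turn clockwise and let it spring back up locked. Then put the key back upright and fully down in its blue stand, let go of it, leave the other fastener locked and the things round about where they are; do not touch the fasteners with the fingers.

Things in the scene. Friction and masses are not known exactly. Their poses are not given: they have to be found in the camera images.
- unit: the alarm unit, fixed: a grey box with a white cover, 154 x 224 mm (its x, y), 58 mm high; origin at the centre of its underside, z up. On the cover, 70 mm from the centre along +y and -y, stand the two fasteners (which side the open one is on varies), with a dark display between them. A fastener's slot points along the green marks (unit's y) when locked, the red marks (unit's x) when open.
- loose_collar: fixed grey collar round the open fastener: outer diameter 50, inner 42 mm, from 58 to 74 mm above the table; origin at the centre of its underside, axes as the unit's. The fastener's 30 mm brass head inside it, flush with its top at rest, floats: its turning axis lies in the collar's middle along x but up to 4 mm off it along y (unknown, fixed during a run).
- loose_turn (a joint): angle of the open fastener's head, rad: 0 to 0.1 at the start; at 0 its slot runs along the collar's x; 1.571 at the hard stop (slot along y), growing clockwise seen from above. It turns only while pressed in more than 3 mm, with about 0.03 N m. Let up at either end of the turn it springs up and cannot turn; in between it stays down. Locked: beyond 1.35 and sprung up.
- loose_press (a joint): how far the open fastener's sprung head is pressed straight down, m: 0 flush, 0.0045 at the hard stop; 6 N to start it moving, 9 N at the stop. The head's slot is straight and right across it, 4.5 mm wide, 5 mm deep, with a flat floor that sinks with the head.
- fast_collar: the collar of the other fastener, of the same kind, already locked: origin at the centre of its underside. Leave it.
- fast_turn (a joint): angle of the locked fastener's head, rad, about 1.47 to 1.57; must stay beyond 1.35.
- fast_press (a joint): how far the locked fastener's head is pressed down, m: 0 flush.
- key_center (a point): centre of the key's red handle, half-way up. The key stands upright, z up. Handle: a flat-sided block 14 mm thick (its x), 34 mm wide (its y), 56 mm high, to be gripped across its thickness. Below the handle's foot, which is 28 mm under this point, a steel blade goes straight down 16 mm, centred: 22 mm wide (y), 3 mm thick (x), thinned to 2 mm over the last 3 mm. 40 to 85 g.
- stand: the fixed blue key stand, a block 55 x 70 mm (its x, y), 30 mm high; origin at the centre of its underside. In the middle of its top is a pocket 9 mm (x) by 28 mm (y), 20 mm deep; the key's blade hangs in it and the handle's foot rests on the block's top, so the handle's centre is then 58 mm above the table.
- jar_center (a point): bystander: jar with a green lid, diameter 54 mm, 85 mm high, standing; its centre.
- cell_center (a point): bystander: battery cell, black and copper, diameter 33 mm, 61 mm high, standing; its centre.
- bowl_center (a point): bystander: small metal bowl, diameter 90 mm, 45 mm high; its centre.
Mind the look-alikes: they are no part of the job. There is more than one size of the part that bears key_center; the job needs the middle-sized. Several things have the shape of the stand; the one meant has the colours described above.

How it is judged:
On the way, in this order (a step that is already met when the one before it is completed fails the run):
1. the key presses the open fastener in (value of joint loose_press above 0.003 m and contact force between key and loose_turn above 2 N), for 0.05 s.
2. with the key still at the fastener, its head is turned into the locked quarter (value of joint loose_turn above 1.3 rad and contact force between key and loose_turn above 0.5 N), for 0.05 s.
3. the head has sprung back up, locked (value of joint loose_turn above 1.35 rad and value of joint loose_press below 0.001 m), for 0.2 s.
At the end, for the whole second after the job is handed in: Both fasteners locked (beyond 1.35 rad) and sprung up to within 1 mm of flush; the key at rest upright (within 0.1 rad) in its stand, within 10 mm of its middle and with its handle's foot within 3 mm of the stand's top; jar, cell and bowl within 20 mm of where they started; nothing held (all of step 3 and value of joint fast_turn above 1.35 rad and value of joint fast_press below 0.001 m and horizontal distance between key_center and stand below 0.01 m and angle between key_center's own z axis and vertical below 0.1 rad and z of key_center in the frame of stand between 0.054 and 0.061 m and linear speed of key below 0.02 m/s and distance of each of jar_center, cell_center, bowl_center from where it was at the start of the episode below 0.02 m); the robot touches nothing.
It fails at once if the fingers press on a fastener head (contact force between the fingers and loose_turn above 1 N or contact force between the fingers and fast_turn above 1 N).
It fails at once if a bystander is knocked away or over (distance of any of jar_center, cell_center, bowl_center from where it was at the start of the episode above 0.03 m).
It also fails if it takes over 61 s, if anything falls off the work surface, if the arm or the gripper's body presses on something with over 40 N, if the wrist force passes 120 N, or if a joint passes its speed limit or range.

## Robot

A 6-joint arm with a two-finger parallel gripper is mounted at the origin on the work surface. World frame = base frame: x ahead of the robot, y to its left, z up, the work surface at z = 0. Lengths are in m, angles in rad, forces in N, time in s.
With the tool pointing down it reaches from about 0.275 to 0.825 m from the base axis. Payload 4.9 kg.
Tool frame: the origin (TCP) lies midway between the tips of the shut fingers; the grasp point (between the pads) lies 19 mm behind it (grip_point_offset is the distance from the TCP to the grasp point, in m); z points along the fingers, y is the line along which they close (so a half turn about z gives the same grasp; the last joint's range is limited). The gripper opens to 85 mm and grips with 20 to 120 N. Pads are 22 mm wide; open, the fingers measure 114 mm over their backs; the gripper's body (76 mm by 85 mm) begins 54 mm behind the grasp point. The pads swing forward as they close: fully open they stand 13 mm farther back than shut.
Start: joints at [-0.134, 0.326, -0.193, 1.052, 0, 1.437], TCP at [0.55, 0, 0.231] pointing down, gripper open.
Joint ranges: [-2.65, 2.65], [-0.97, 1.79], [-1.3, 1.35], [-1.93, 2.1], [-1.47, 1.37], [-3.14, 3.14]. Speed limits (rad/s): [2.57, 2.57, 3.14, 3.14, 3.14, 3.14].

## Interface

Orientations are given as a rotation vector (axis times angle).
In Python, from cell import * gives the robot as it stands. Calls block until the motion is done:
- movep(position, orientation): joint-space move of the TCP to a pose.
- move_l(position, velocity=0.15, rot=None, until_force=None): straight line of the TCP; rot=None keeps the orientation; velocity is the mean speed in m/s. With until_force (N) it stops when the force on the tool has changed by that much, and returns True; else False.
- set_joints(angles): joint-space move.
- let_go() and grab(newtons=None): open the fingers fully, or close them until they stop; newtons is the grip in N (None keeps the last).
- sleep(seconds).
- ik(position, orientation): joint angles nearest the present ones, or None.
- get_state(): the state.
- grab_frame(name): name is "scene" or "side" or "wrist"; returns a dict with "img" (420x560x3 uint8, red, green, blue), "fx", "fy", "cx", "cy" (pixels), "cam_to_world" (4x4, takes a point from camera to world coordinates); the wrist camera has in their place "T_tool_cam" (4x4, takes a point from camera to tool coordinates, whose origin is the TCP and whose axes are the flange's). Camera axes: x right, y down, z forward; pixel columns grow to the right and rows downward; lengths in m; the calibration is good to about 2 mm. A picture is of the moment at which its call begins: read the wrist's pose just before it. There is no depth.
A pose or a line that the arm cannot do raises MotionError and nothing moves.
- sign_off(): hands the job in; it is judged then, once.
Trained networks look in the newest picture that a camera, given by its name, has taken for a name from the list of things; names that differ only in an ending like _2 or _b are one class to them, and where a whole thing is asked for, a point or a joint stands for the part that bears it (a point fixed in the world has none). Each returns a list of dicts, best first, with "score" (0 to 1); they miss things now and then, are a little off and sometimes report something else, mostly with a low value. They report only what shows in the picture. A call takes as long as a camera call. They do not tell look-alikes from the thing itself.
- spot_in(camera, name): "centre" ([column, row] in pixels, amid what is visible of it).
- silhouettes(camera, name): "mask" (420x560 bool, what is visible of it) and "centre" ([column, row] in pixels, amid what is visible of it).
- tip_of(camera, name): "centre" ([column, row] in pixels: a listed point, or the origin of a listed thing).
The state is a dict: "clock": time; "q": joint angles; "joint_velocities": joint speeds; "tau": joint torques, N m; "position": TCP position; "eef_rot": TCP orientation; "contact_force": force on the tool from outside, world axes, zero at the start; "wrist_torque": the same for the moment, N m; "finger_gap": opening from 0.0 (shut) to 1.0 (fully open); "grasp_force": force on a finger pad.
Only numpy, scipy, OpenCV 4.12 (cv2) and the standard library are available. Lean on these libraries where they do the work, as an engineer would, in place of code of your own. Each camera call takes 0.05 s, during which the arm holds its last target. There are 200 camera calls.

## Working session

There is one attempt and no reset: what is moved stays moved. The work goes in short steps, each a Python script; the robot and the scene stay as the last script left them, time stands still between calls to the robot, and variables do not carry over. Pictures are saved under pics/ and viewed, at most 10 in all, crops included, and the job is handed in when it is done.

```bash
ls; mkdir -p pics
cat > h.py <<'E'
from cell import *
import numpy as np, cv2
from scipy.spatial.transform import Rotation as R
def shot(cam,fn=None):
    s=get_state(); f=grab_frame(cam)
    if cam=="wrist":
        T=np.eye(4);T[:3,:3]=R.from_rotvec(s["eef_rot"]).as_matrix();T[:3,3]=s["position"]
        f["T"]=T@np.array(f["T_tool_cam"])
    else: f["T"]=np.array(f["cam_to_world"])
    if fn: cv2.imwrite("pics/"+fn,f["img"][:,:,::-1])
    return f
def onz(f,px,z):
    d=f["T"][:3,:3]@np.array([(px[0]-f["cx"])/f["fx"],(px[1]-f["cy"])/f["fy"],1]); o=f["T"][:3,3]
    return o+d*(z-o[2])/d[2]
def proj(f,p):
    c=np.linalg.inv(f["T"])@np.append(p,1); return np.array([f["fx"]*c[0]/c[2]+f["cx"],f["fy"]*c[1]/c[2]+f["cy"]])
E
python3 - <<'E'
from h import *
Z=dict(unit=0,loose_collar=.058,fast_collar=.058,key_center=.058,stand=0,jar_center=.0425,cell_center=.03,bowl_center=.022)
for c in("scene","side"):
    f=shot(c,c+"0.png")
    print(c,np.round(f["T"][:3,3],3))
    for n,z in Z.items():
        for d in tip_of(c,n): print(n,round(d["score"],2),np.round(d["centre"]),np.round(onz(f,d["centre"],z)[:2],3))
E
```

```text
pics
scene [1.243 0.272 1.013]
unit 0.92 [314. 222.] [0.567 0.116]
loose_collar 0.71 [283. 201.] [0.57  0.033]
fast_collar 0.47 [339. 213.] [0.555 0.175]
key_center 0.65 [220. 145.] [ 0.451 -0.2  ]
stand 0.94 [206. 181.] [ 0.541 -0.209]
stand 0.88 [170. 169.] [ 0.537 -0.325]
jar_center 0.84 [202. 224.] [ 0.7   -0.137]
cell_center 0.69 [143. 228.] [ 0.755 -0.275]
cell_center 0.45 [205. 183.] [ 0.567 -0.195]
bowl_center 0.89 [403. 238.] [0.548 0.344]
side [ 0.54  -0.501  0.601]
unit 0.98 [240. 199.] [0.563 0.12 ]
loose_collar 0.63 [247. 204.] [0.572 0.045]
fast_collar 0.85 [230. 164.] [0.549 0.178]
fast_collar 0.3 [245. 321.] [ 0.541 -0.211]
key_center 0.91 [191. 320.] [ 0.459 -0.196]
key_center 0.67 [247. 317.] [ 0.545 -0.204]
key_center 0.62 [290. 309.] [ 0.614 -0.201]
stand 0.76 [256. 415.] [ 0.541 -0.328]
stand 0.75 [249. 333.] [ 0.545 -0.202]
jar_center 0.9 [338. 274.] [ 0.713 -0.139]
cell_center 0.93 [388. 349.] [ 0.754 -0.279]
bowl_center 0.95 [226. 137.] [0.547 0.334]
```

View pics/side0.png

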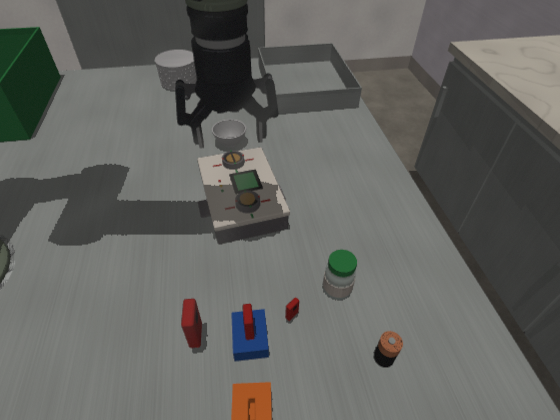

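View pics/scene0.png

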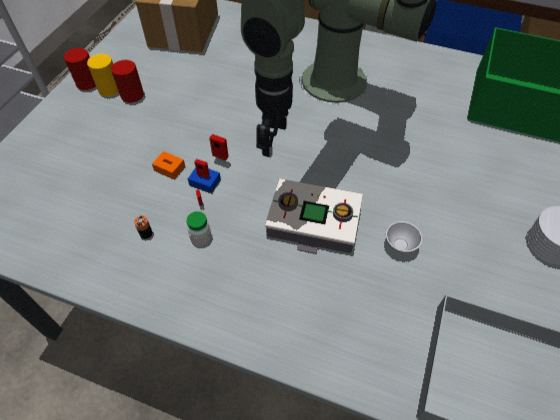

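Side picture: red keys at (191,320) large, (249,325) middle-sized and standing in the blue stand (249,333), and (291,309) small. The other stand-shaped thing, orange at (253,405), is no part of the job. The key in the blue stand fits the description. Next I'll look from close by at the key and at the unit.

Run:
```python
from h import *
r=get_state()["eef_rot"]; print(r)
movep([.56,.11,.30],r); f=shot("wrist","wu.png"); print(np.round(f["T_tool_cam"],3), f["fx"])
for n,z in dict(unit=0,loose_collar=.058,fast_collar=.058).items():
    for d in tip_of("wrist",n): print(n,round(d["score"],2),np.round(d["centre"]),np.round(onz(f,d["centre"],z)[:2],4))
for n in("loose_turn","fast_turn"):
    for d in silhouettes("wrist",n): print(n,round(d["score"],2),np.round(d["centre"],1),np.round(onz(f,d["centre"],.074)[:2],4),d["mask"].sum())
movep([.53,-.205,.27],r); g=shot("wrist","wk.png")
for n,z in dict(stand=0,key_center=.058).items():
    for d in tip_of("wrist",n): print(n,round(d["score"],2),np.round(d["centre"]),np.round(onz(g,d["centre"],z)[:2],4))
for d in silhouettes("wrist","key_center"): print(cv2.minAreaRect(np.argwhere(d["mask"])[:,::-1].astype(np.float32)),d["score"])
i=np.hstack([f["img"],g["img"]])[:,:,::-1]; cv2.imwrite("pics/w1.png",cv2.resize(i,(800,300),interpolation=3))
```

```text
[-2.22143844e+00 -2.22143585e+00  2.73927625e-05]
[[ 0.001 -0.966 -0.26   0.065]
 [ 1.     0.001 -0.001  0.001]
 [ 0.001 -0.26   0.966 -0.143]
 [ 0.     0.     0.     1.   ]] 360.9144669323203
unit 0.63 [282. 161.] [0.5655 0.1117]
loose_collar 0.69 [290. 228.] [0.5741 0.0449]
fast_collar 0.82 [275. 101.] [0.5572 0.1814]
fast_collar 0.4 [287. 161.] [0.5693 0.12  ]
loose_turn 0.72 [287.9 228.7] [0.5709 0.0489] 610
loose_turn 0.42 [273.2  85.3] [0.5554 0.1957] 1705
fast_turn 0.64 [273.4 101.9] [0.5556 0.1802] 787
stand 0.91 [284. 266.] [ 0.5383 -0.329 ]
stand 0.61 [293. 173.] [ 0.5478 -0.2123]
key_center 0.93 [293. 183.] [ 0.5455 -0.2122]
key_center 0.67 [203. 172.] [ 0.4564 -0.2014]
key_center 0.57 [376. 178.] [ 0.6278 -0.207 ]
((371.5108337402344, 172.76487731933594), (46.39204406738281, 23.012218475341797), 53.97262954711914) 0.88
((205.5, 175.5), (57.0, 33.0), 90.0) 0.86
((292.5, 184.0), (44.0, 19.0), 90.0) 0.7
```

View pics/w1.png

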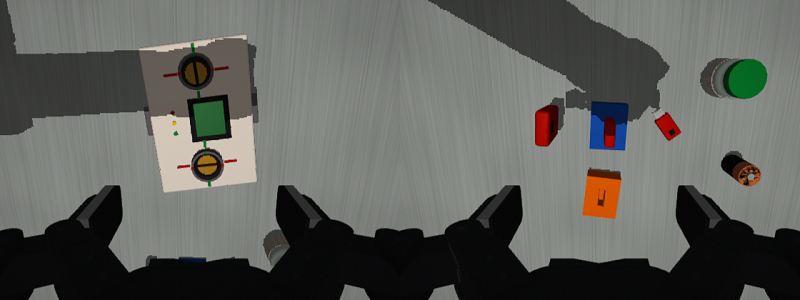

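The unit's lower fastener at (207,165) has its slot along the red marks, so it is the open one, at about (0.573, 0.046). The upper one is locked. At right, the middle key stands in the blue stand at (609,128), with the large key at (545,125) and the small one at (667,126). Next is a vertical view of the key and stand for exact position and yaw.

```bash
cat >> h.py <<'E'
def rect(f,mask,z):
    p=np.argwhere(mask)[:,::-1]
    w=np.array([onz(f,q,z)[:2] for q in p])
    (c,s,a)=cv2.minAreaRect((w*1000).astype(np.float32)); return np.round(c,1),np.round(s,1),round(a,1)
def blob(m,px):
    n,l,_,c=cv2.connectedComponentsWithStats(m.astype(np.uint8)); k=1+np.argmin([np.hypot(*(x-px)) for x in c[1:]]); return l==k
DOWN=R.from_rotvec([-2.2214414,-2.2214414,0])
def rot(yaw): return (R.from_euler("z",yaw)*DOWN).as_rotvec()
E
python3 - <<'E'
from h import *
movep([.545,-.275,.20],rot(0)); f=shot("wrist","wk2.png")
i=f["img"].astype(int);r,g,b=i[...,0],i[...,1],i[...,2]
red=(r>70)&(r>2.5*g)&(r>2.5*b); blue=(b>60)&(b>1.5*r)&(b>1.3*g)
n,l,st,c=cv2.connectedComponentsWithStats(red.astype(np.uint8))
for k in range(1,n):
    if st[k,4]>100: print("red",c[k].round(),st[k],rect(f,l==k,.086),rect(f,l==k,.02))
n,l,st,c=cv2.connectedComponentsWithStats(blue.astype(np.uint8))
for k in range(1,n):
    if st[k,4]>100: print("blue",c[k].round(),st[k],rect(f,l==k,.03))
E
```

```text
red [148.  97.] [ 135   60   28   72 1668] (array([ 456.8, -202.4]), array([46.3, 18.4]), 85.2) (array([ 433.8, -200.3]), array([58.2, 23.1]), 85.2)
red [279. 112.] [269  88  20  49 863] (array([ 545.2, -213. ]), array([31.9, 12.6]), 87.5) (array([ 545. , -213.7]), array([40.2, 15.8]), 87.5)
red [386. 114.] [ 364   91   45   50 1082] (array([ 618.9, -215. ]), array([18.8, 30.2]), 37.1) (array([ 637.9, -216.3]), array([23.6, 38. ]), 37.1)
red [270. 226.] [235 195  68  84 759] (array([ 537.2, -304.6]), array([62.3, 44.5]), 82.8) (array([ 535. , -328.9]), array([78.4, 56. ]), 82.8)
red [267. 245.] [260 226  16  33 249] (array([ 536.5, -307.9]), array([25.7,  9.8]), 83.5) (array([ 534.2, -333.1]), array([32.4, 12.3]), 83.5)
blue [279. 109.] [ 245   65   70   90 4685] (array([ 545.2, -212.5]), array([70.2, 55.1]), 87.1)
```

View pics/wk2.png

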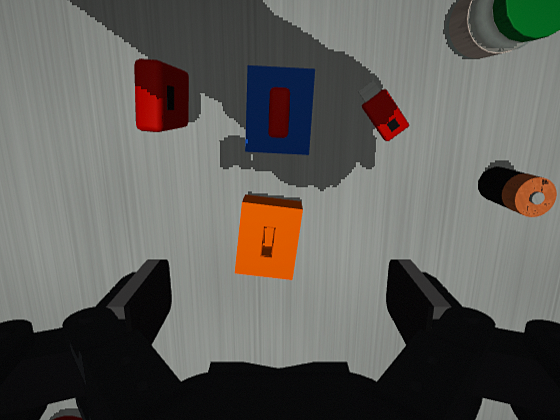

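Run:
```python
from h import *
print(get_state()["clock"],get_state()["q"])
for yaw in (97,-83,7,-173): print(yaw,ik([.572,.046,.1],rot(np.radians(yaw))))
# grasp, release, remeasure the key (pads centre it -> camera bias across the pads)
y=np.radians(-2.9)
movep([.5452,-.213,.11],rot(y)); move_l([.5452,-.213,.046],velocity=.1); grab(60)
print("gap",get_state()["finger_gap"],get_state()["contact_force"])
let_go(); move_l([.5452,-.213,.12],velocity=.2)
p=np.array([.5452,-.213])-R.from_euler("z",y).apply([0,.062,0])[:2]
movep([*p,.20],rot(y)); f=shot("wrist")
i=f["img"].astype(int);r,g,b=i[...,0],i[...,1],i[...,2]
red=(r>70)&(r>2.5*g)&(r>2.5*b)
m=blob(red,proj(f,[.545,-.213,.086])); print(rect(f,m,.086),m.sum())
blue=(b>60)&(b>1.5*r)&(b>1.3*g); print(rect(f,blob(blue,proj(f,[.545,-.213,.03])),.03))
print(get_state()["clock"])
```

```text
3.725 [-5.87463740e-01  4.58504481e-01 -7.34823149e-02  1.03900565e+00
  3.82684501e-04  9.82830558e-01]
97 [-4.83645967e-02  4.87037542e-01 -3.08215312e-01  7.75543529e-01
 -7.98006790e-08 -1.70537644e-01]
-83 [-4.83646818e-02  4.87037456e-01 -3.08215461e-01  7.75543354e-01
  7.98006838e-08  2.97105492e+00]
7 [-4.83646693e-02  4.87037549e-01 -3.08215300e-01  7.75543558e-01
  5.63535103e-08  1.40025861e+00]
-173 [-4.83646092e-02  4.87037448e-01 -3.08215473e-01  7.75543325e-01
 -5.63535156e-08 -1.74133398e+00]
gap 0.15727834037694163 [0.47462004 0.03887659 1.53805913]
(array([ 545.9, -213.1]), array([31.8, 11.8]), 87.1) 845
(array([ 545.3, -212.7]), array([69.5, 54.9]), 87.1)
7.425
```

Run:
```python
from h import *
y=np.radians(97.3); h=np.array([.572,.046])
p=h-R.from_euler("z",y).apply([0,.062,0])[:2]
movep([*p,.188],rot(y)); f=shot("wrist","head.png")
for n,z in(("loose_turn",.074),("loose_collar",.074),("fast_turn",.074),("fast_collar",.074)):
    for d in silhouettes("wrist",n): print(n,round(d["score"],2),d["mask"].sum(),rect(f,d["mask"],z))
c=proj(f,[*h,.074]); print(c)
x0,y0=int(c[0])-50,int(c[1])-50
x0,y0=max(x0,0),max(y0,0); print(x0,y0)
cv2.imwrite("pics/headc.png",cv2.resize(f["img"][y0:y0+100,x0:x0+100,::-1],(600,600),interpolation=cv2.INTER_NEAREST))
np.savez("head.npz",img=f["img"],T=f["T"],k=[f["fx"],f["fy"],f["cx"],f["cy"]])
```

```text
loose_turn 0.65 1568 (array([572.8,  46.4]), array([28.7, 30.4]), 7.3)
loose_collar 0.56 3166 (array([572.7,  43.2]), array([68.1, 56.8]), 46.8)
fast_turn 0.91 1800 (array([556.5, 177.7]), array([30.4, 33.2]), 12.3)
fast_collar 0.87 3606 (array([556. , 174.3]), array([67.2, 60. ]), 48.9)
[280.64797746 113.50141015]
230 63
```

View pics/headc.png

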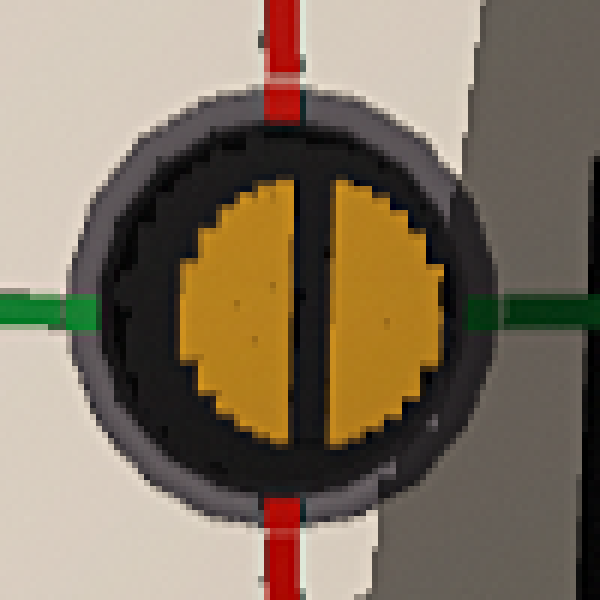

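The slot is clear in the crop: brass head with the slot near vertical at crop x≈312. I'll fit the head centre and slot angle, then fetch the key.

Run:
```python
from h import *
d=np.load("head.npz"); f=dict(zip(("fx","fy","cx","cy"),d["k"]),T=d["T"]); i=d["img"].astype(int)
m=(i[...,0]>120)&(i[...,2]<90)&(i[...,1]>80)&(i[...,0]-i[...,1]<110); w=np.zeros_like(m); w[80:150,250:312]=1; m&=w.astype(bool)
n,l,st,c=cv2.connectedComponentsWithStats(m.astype(np.uint8)); print(st[:,4],c.round(1))
P=np.array([onz(f,q,.074)[:2]*1000 for q in np.argwhere(m)[:,::-1]]).astype(np.float32)
print(cv2.minEnclosingCircle(P), cv2.fitEllipse(cv2.convexHull(P)))
# slot: row-wise midpoints between halves
L=[]
for v in range(95,136):
    u=np.where(m[v])[0]; g=np.diff(u); k=g.argmax()
    if g[k]>3: L.append(onz(f,((u[k]+u[k+1])/2,v),.074)[:2]*1000)
L=np.array(L); dr=cv2.fitLine(L.astype(np.float32),cv2.DIST_HUBER,0,.01,.01).ravel(); print(dr,np.degrees(np.arctan2(dr[1],dr[0])))
```

```text
[233965    624    611] [[279.5 210. ]
 [270.2 114.1]
 [292.5 114.6]]
((572.7538452148438, 46.65781784057617), 15.607738494873047) ((572.8264770507812, 46.606536865234375), (29.836841583251953, 30.84429931640625), 8.686787605285645)
[9.9544317e-01 9.5356710e-02 5.7299292e+02 4.6632793e+01] 5.471851
```

Run:
```python
from h import *
y=np.radians(-2.9)
movep([.5452,-.213,.11],rot(y)); move_l([.5452,-.213,.046],velocity=.1); grab(90)
move_l([.5452,-.213,.16],velocity=.12)
Y=rot(np.radians(95.47))
movep([.5729,.0459,.16],Y); move_l([.5729,.0459,.112],velocity=.1)
sleep(.2); F0=np.array(get_state()["contact_force"]); print("F0",F0)
s=shot("side","hov.png"); print(cv2.imwrite("pics/hovc.png",cv2.resize(s["img"][140:240,180:310,::-1],None,fx=5,fy=5)))
hit=move_l([.5729,.0459,.1],velocity=.02,until_force=3)
st=get_state(); print(hit,np.round(st["position"],4),np.round(np.array(st["contact_force"])-F0,2),st["wrist_torque"],st["finger_gap"],st["clock"])
```

```text
F0 [-0.12464502  0.80294464 -0.83454344]
True
True [0.5725 0.0461 0.1071] [-0.36 -1.15  0.33] [ 0.14001777 -0.0274791   0.02654049] 0.1486258941626148 15.075
```

Run:
```python
from h import *
s=shot("side"); w=shot("wrist")
a=cv2.resize(s["img"][165:225,215:285,::-1],(420,360),interpolation=3); b=cv2.resize(w["img"][:,100:460,::-1],(360,420),interpolation=3)[:360]
cv2.imwrite("pics/c1.png",np.hstack([a,b]))
print(get_state()["position"],get_state()["contact_force"])
```

```text
[0.57236373 0.0461381  0.10713563] [ 0.13213749 -0.27437658 -0.46033457]
```

View pics/c1.png

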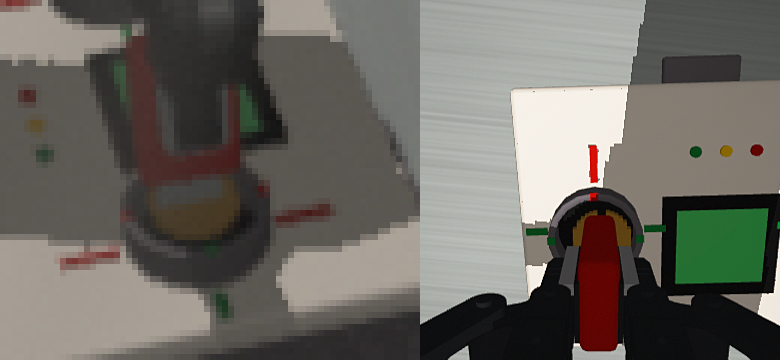

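The blade sits above the brass head and seems lined up with the slot; the stop may have been a false trigger. I'll continue down with a higher threshold.

Run:
```python
from h import *
def pr(t):
    sleep(.15); st=get_state(); print(t,np.round(np.array(st["position"])*1000,2),np.round(st["contact_force"],2),np.round(st["wrist_torque"],3),round(st["clock"],2))
pr("0")
hit=move_l([.5729,.0459,.1095],velocity=.02); pr("up")
hit=move_l([.5729,.0459,.0985],velocity=.015,until_force=5); pr(hit)
```

```text
0 [572.35  46.08 107.22] [ 0.2   0.35 -1.18] [ 0.219  0.003 -0.017] 15.32
up [572.95  45.75 109.57] [ 0.73 -0.59 -0.63] [-0.048  0.001 -0.012] 15.73
True [572.24  46.1  107.19] [-0.08  0.61 -0.53] [ 0.227 -0.09  -0.032] 16.21
```

```bash
cat >> h.py <<'E'
def pr(t,sl=.1):
    sleep(sl); st=get_state(); print(t,np.round(np.array(st["position"])*1000,2),np.round(st["contact_force"],2),np.round(st["wrist_torque"],3),round(st["clock"],2))
E
python3 - <<'E'
from h import *
n=np.array([-.0953,.9954])
for o in (-.001,.001,-.002,.002):
    p=np.array([.5729,.0459])+n*o
    move_l([*p,.109],velocity=.03)
    hit=move_l([*p,.1032],velocity=.02,until_force=5); pr((o,hit))
    if not hit: break
E
```

```text
(-0.001, True) [573.11  44.54 108.1 ] [-0.13 -1.44  5.69] [-0.139  0.04   0.013] 16.77
(0.001, True) [572.63  47.01 102.8 ] [-0.7  -0.03  5.44] [ 0.046  0.095 -0.042] 17.5
(-0.002, True) [573.01  43.56 105.51] [-1.63  0.67  7.07] [0.057 0.27  0.053] 18.28
(0.002, True) [572.64  47.86 102.78] [-0.18  0.78  5.02] [0.02  0.12  0.011] 19.11
```

Run:
```python
from h import *
n=np.array([-.0953,.9954]); c=np.array([.5729,.0459])
pr(0)
for o in (-.002,.005):
    q=c+n*.0015; move_l([*q,.1035],velocity=.02)
    hit=move_l([*(c+n*o),.1035],velocity=.01,until_force=4); pr((o,hit),.02)
move_l([*(c+n*.0015),.1035],velocity=.02);pr("c")
s=shot("side");w=shot("wrist")
a=cv2.resize(s["img"][165:225,215:285,::-1],(420,360),interpolation=3); b=cv2.resize(w["img"][180:330,210:360,::-1],(360,360),interpolation=3)
cv2.imwrite("pics/c2.png",np.hstack([a,b]))
```

```text
0 [572.64  47.83 102.81] [-0.28  0.27  6.29] [0.033 0.08  0.007] 19.21
(-0.002, True) [573.    46.54 103.65] [-0.4   0.43  5.07] [ 0.101  0.039 -0.066] 19.77
(0.005, True) [572.91  48.17 103.78] [-1.37 -0.17  3.89] [-0.168  0.126  0.059] 20.35
c [572.83  47.94 103.57] [-0.94  2.08  4.96] [ 0.501 -0.084 -0.026] 20.7
```

View pics/c2.png

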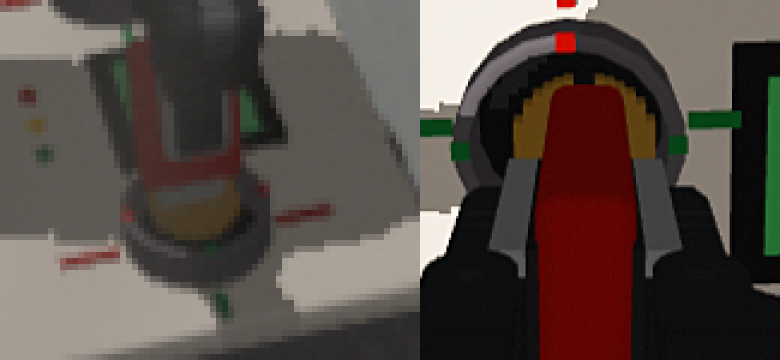

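The pictures show the blade down in the slot, and the side probes touched walls at y≈46.5 and 48.2. I'll centre at 47.3, press and check.

Run:
```python
from h import *
pr(0)
p=[.5728,.0473]
move_l([*p,.1035],velocity=.02);pr("c")
hit=move_l([*p,.0955],velocity=.02,until_force=12); pr(hit)
pr("",.3)
```

```text
0 [572.81  47.69 103.54] [-0.24  2.45  4.32] [ 0.479 -0.034 -0.019] 20.9
c [572.82  47.36 103.53] [-0.06  2.55  3.97] [ 0.6   -0.097  0.013] 21.25
True [572.89  47.45  99.3 ] [-1.41  0.59  7.41] [0.03  0.395 0.003] 21.68
 [572.92  47.46  99.32] [-1.88 -0.3   7.39] [-0.025  0.346 -0.038] 21.98
```

Run:
```python
from h import *
p=[.5728,.0473]
hit=move_l([*p,.0978],velocity=.02,until_force=9); pr(hit)
z=get_state()["position"][2]-.0003
for yaw in (88,80,70,60):
    move_l([*p,z],rot=rot(np.radians(yaw)),velocity=.05); pr(yaw)
```

```text
False [572.92  47.31  99.11] [-2.63  2.4  14.54] [0.547 0.739 0.049] 22.33
88 [572.97  47.01  99.3 ] [-2.04  2.24  8.6 ] [0.331 0.179 0.012] 22.72
80 [573.05  46.74  99.19] [ 0.01 -0.2   5.53] [ 0.215  0.081 -0.009] 23.11
70 [573.19  46.96  99.17] [0.32 1.17 5.57] [0.398 0.01  0.08 ] 23.53
60 [573.17  46.65  99.08] [0.12 0.27 6.57] [0.202 0.009 0.008] 23.96
```

Run:
```python
from h import *
p=[.5728,.0473]; z=.0985
for yaw in (45,30,20,12,7,3):
    move_l([*p,z],rot=rot(np.radians(yaw)),velocity=.05); pr(yaw)
s=shot("side");w=shot("wrist")
a=cv2.resize(s["img"][165:225,215:285,::-1],(420,360),interpolation=3); b=cv2.resize(w["img"][180:330,210:360,::-1],(360,360),interpolation=3)
cv2.imwrite("pics/c3.png",np.hstack([a,b]))
```

```text
45 [573.14  46.5   99.02] [-0.31  0.05  7.38] [ 0.086  0.126 -0.002] 24.47
30 [572.9   46.33  99.02] [-1.41 -0.14  8.  ] [-0.106  0.341  0.019] 24.98
20 [572.6   46.35  99.06] [-1.72 -1.18 10.38] [-0.051  0.533  0.153] 25.4
12 [572.55  46.23  99.25] [-2.56 -0.69 10.69] [-0.098  0.704  0.024] 25.79
7 [572.42  46.24  99.21] [-3.39  0.13 11.67] [-0.114  0.694  0.03 ] 26.14
3 [572.34  46.24  99.24] [-3.05 -1.05 11.56] [-0.067  0.714  0.009] 26.49
```

View pics/c3.png

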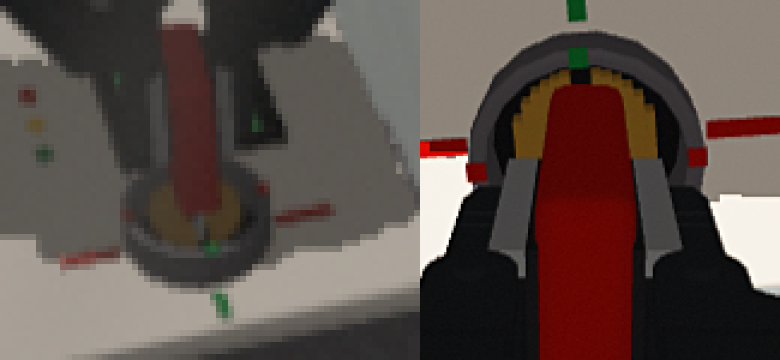

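The slot now points along the green marks. I'll turn a little more against the stop, relax, then lift and check.

Run:
```python
from h import *
p=[.5728,.0468]; z=.0985
for yaw in (0,-2):
    move_l([*p,z],rot=rot(np.radians(yaw)),velocity=.05); pr(yaw,.15)
move_l([*p,z],rot=rot(np.radians(4)),velocity=.05); pr(4)
move_l([*p,.1035],velocity=.03); pr("up1")
move_l([*p,.112],velocity=.04); move_l([*p,.17],velocity=.15); pr("up2")
q=np.array(p)-R.from_euler("z",np.radians(7.3)).apply([0,.062,0])[:2]
movep([*q,.188],rot(np.radians(7.3))); f=shot("wrist","after.png"); c=proj(f,[.5729,.0473,.074]).astype(int)
cv2.imwrite("pics/afterc.png",cv2.resize(f["img"][max(c[1]-110,0):c[1]+100,c[0]-140:c[0]+140,::-1],None,fx=2.5,fy=2.5,interpolation=3)); print(c,get_state()["clock"])
```

```text
0 [572.22  46.17  99.23] [-3.07  1.08 10.79] [0.127 0.857 0.148] 26.99
-2 [572.14  46.18  99.21] [-3.7   0.39 12.38] [0.114 0.849 0.267] 27.39
4 [572.61  46.04  99.25] [-2.43  0.4  10.91] [0.085 0.63  0.036] 27.75
up1 [572.45  46.11 103.23] [-1.6  -1.17  3.39] [-0.373  0.279 -0.015] 28.17
up2 [571.79  46.86 168.58] [-0.07 -0.09 -1.4 ] [-0.042  0.024 -0.02 ] 29.17
[278 109] 29.5833
```

View pics/afterc.png

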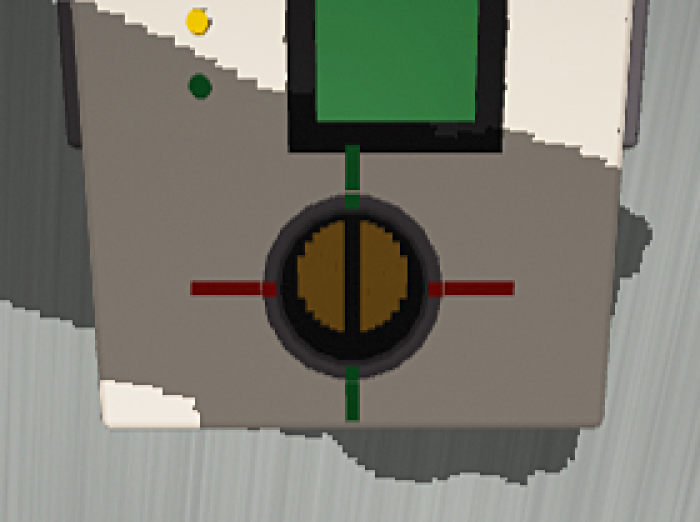

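The slot is aligned with the green marks and the head is flush (crop (352,275)), so it is locked. Back to the stand.

Run:
```python
from h import *
r=rot(np.radians(-2.9)); p=[.5452,-.2127]
print("gap",get_state()["finger_gap"])
move_l([.57,-.02,.19],velocity=.2,rot=r)
movep([*p,.15],r); move_l([*p,.08],velocity=.1); pr("hover",.2)
hit=move_l([*p,.044],velocity=.03,until_force=5); pr(hit)
```

```text
gap 0.15217270331942453
hover [ 545.71 -212.98   80.76] [-0.82  0.33 -1.26] [-0.001  0.002  0.03 ] 31.77
True [ 545.06 -212.6    49.  ] [-0.93 -0.18  4.87] [ 0.03   0.193 -0.023] 32.82
```

Run:
```python
from h import *
r=rot(np.radians(-2.9)); p=[.5452,-.2127]
let_go(); sleep(.2); move_l([*p,.13],velocity=.15)
q=np.array([.5452,-.213])-R.from_euler("z",np.radians(-2.9)).apply([0,.062,0])[:2]
movep([*q,.2],r); f=shot("wrist"); s=shot("side")
i=f["img"].astype(int);a,g,b=i[...,0],i[...,1],i[...,2]
red=(a>70)&(a>2.5*g)&(a>2.5*b); m=blob(red,proj(f,[.545,-.213,.086])); print(rect(f,m,.086))
for n,z in(("jar_center",.0425),("cell_center",.03),("bowl_center",.022)): print(n,[(round(d["score"],2),np.round(onz(s,d["centre"],z)[:2],3)) for d in tip_of("side",n)])
A=cv2.resize(s["img"][250:400,150:400,::-1],(500,300),interpolation=3); B=cv2.resize(f["img"][40:190,200:350,::-1],(300,300),interpolation=3)
cv2.imwrite("pics/end.png",np.hstack([A,B])); print(get_state()["clock"])
```

```text
(array([ 545.2, -212.4]), array([31.2, 12.4]), 87.4)
jar_center [(0.9, array([ 0.707, -0.146]))]
cell_center [(0.91, array([ 0.756, -0.275]))]
bowl_center []
35.1167
```

View pics/end.png

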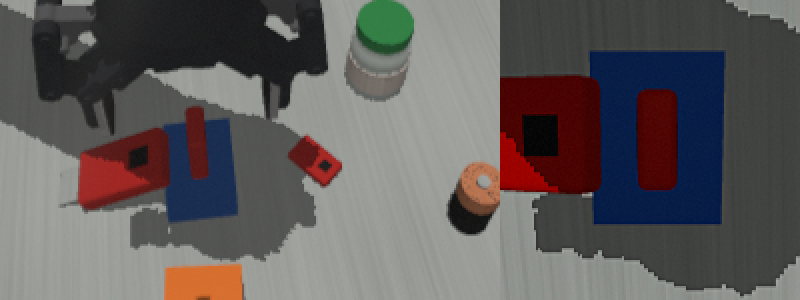

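```bash
python3 -c "
from cell import *
print(sign_off())"
```

```text
the job is handed in; nothing more can be done
None
```

The open fastener is pressed in, turned and sprung back up locked, and the key is back in its blue stand, released and handed in at about 35 s; but the large look-alike red key got tipped over against the stand along the way and I left it lying, the jar and cell read within 10 mm of their starting places, and I had no final reading of the bowl.

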